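Hold the gilt frame over the seated jewels

TASK

Set the two stage jewels fully into the pockets of their own shape in the white nest board and let go of them. Then pick up the gilt frame by its black grip, carry it up and over the spool stand, and stop with it level and hovering about a finger's width (1 cm) above the jewels, each window centred over its own jewel, so that a colleague can run the glue. Finish while still holding it there: the frame must never touch the jewels or the board, and do not bump the spool stand or disturb the glue bottle, the loose spool or the brush.

Things in the scene. Friction and masses are not known exactly. Their poses are not given: they have to be found in the camera images.
- jig: white nest board, fixed to the bench, 180 (x) x 90 (y) x 24 mm high, with a round and a rectangular grey-floored pocket in its top, both 8 mm deep. Origin: centre of its underside, on the bench; x along its length, from the round pocket to the rectangular one, z up.
- nest_round (a point): centre of the floor of the board's round pocket (39 mm wide, 8 mm deep, floor 16 mm above the bench), 42 mm to -x of the board's centre. Axes as the board's.
- nest_rect (a point): centre of the floor of the board's rectangular pocket (47 mm along the board's x, 33 mm along its y, 8 mm deep, floor 16 mm above the bench), 42 mm to +x of the board's centre. Axes as the board's.
- jewel_round: loose red round stage jewel, 36 mm across, 24 mm high, 30 g; sides upright up to 21 mm, the top edge bevelled. Origin: centre of its underside, z up. It stands on the bench at the robot's left.
- jewel_rect: loose blue rectangular stage jewel, 44 mm (its x) x 30 mm (its y), 24 mm high, 30 g; sides upright up to 21 mm, then a step in. Origin: centre of its underside, z up. It stands on the bench at the robot's left; the two jewels may have changed places.
- frame: loose gilt plate 170 (x) x 84 (y) x 6 mm, 0.13 to 0.25 kg, with a round (48 mm) and a rectangular window (56 x 42 mm) and between them, at its centre, an upright black grip 24 (x) x 14 (y) mm, its top 47 mm above the underside. Flat on the bench at the right. Origin: centre of its underside; x from round to rectangular window, z up. Seated jewels reach 40 mm above the bench.
- window_round (a point): centre of the frame's round window, at the plate's underside, 42 mm to -x of the frame's origin; it belongs above nest_round.
- window_rect (a point): centre of the frame's rectangular window, at the plate's underside, 42 mm to +x of the frame's origin; it belongs above nest_rect.
- stand: fixed thread stand between the frame and the board: dark wooden base 280 (x) x 58 (y) mm with a row of four spools on pegs, 120 mm high in all. Origin: centre of its underside on the bench; x along the row. To be crossed above, never bumped.
- glue: bystander: loose upright red glue bottle with a white nozzle, 48 mm across, 145 mm high, beyond the board. Origin: centre of its underside. Leave alone.
- loose_spool: bystander: loose upright spool of orange thread, 48 mm across, 60 mm high, beyond the frame. Origin: centre of its underside. Leave alone.
- brush: bystander: loose brush 180 mm long lying flat on the bench at the far right of the frame, along its own x. Leave alone.

How it is judged:
By the outcome, as a careful person would: the job done as asked, in the order asked, and still so for the second after the job is handed in, while the arm keeps its last pose, push and grip.
It also fails if it takes over 72 s, if anything falls off the work surface, if the arm or the gripper's body presses on something with over 40 N, if the wrist force passes 120 N, or if a joint passes its speed limit or range.

ROBOT

A 6-joint arm with a two-finger parallel gripper is mounted at the origin on the work surface. World frame = base frame: x ahead of the robot, y to its left, z up, the work surface at z = 0. Lengths are in mm, angles in rad, forces in N, time in s.
With the tool pointing down it reaches from about 250 to 775 mm from the base axis. Payload 4 kg.
Tool frame: the origin (TCP) lies between the finger pads; the fingertips stand 14 mm ahead of it and the grasp point (between the pads) lies 5 mm behind it (env.tcp_to_tips is the distance from the TCP to the fingertips, in mm); z points along the fingers, y is the line along which they close (so a half turn about z gives the same grasp; the last joint's range is limited). The gripper opens to 85 mm and grips with 20 to 120 N. Pads are 22 mm wide; open, the fingers measure 114 mm over their backs; the gripper's body (76 mm by 85 mm) begins 54 mm behind the grasp point. The pads swing forward as they close: fully open they stand 13 mm farther back than shut.
Start: joints at [1.064, 0.087, 1.371, -0, 1.684, -0.103], TCP at [216.115, 505.78, 215.341] pointing down, gripper open.
Joint ranges: [-3.1, 3.1], [-0.76, 2.03], [0.27, 2.55], [-1.08, 4.22], [0.17, 2.65], [-2.57, 2.57]. Speed limits (rad/s): [2.79, 2.79, 3.14, 3.14, 3.14, 3.14].

INTERFACE

Orientations are given as [roll, pitch, yaw] about the fixed x, y, z axes, in that order (R = Rz(yaw) Ry(pitch) Rx(roll)).
In Python, from cell import env gives the robot as it stands. The module is installed in compiled form; this text tells all that it offers. Calls block until the motion is done:
- env.move_pose(position, orientation): joint-space move of the TCP to a pose.
- env.line_to(position, ori=None, rate=150, force_limit=None): straight line of the TCP; ori=None keeps the orientation; rate is the mean speed in mm/s. With force_limit (N) it stops when the force on the tool has changed by that much, and returns True; else False.
- env.set_joints(angles): joint-space move.
- env.set_gripper(opening, f_grip=None): finger opening in mm; f_grip is the grip in N (None keeps the last); returns when the fingers have stopped.
- env.pause(seconds).
- env.inverse_kinematics(position, orientation): joint angles nearest the present ones, or None.
- env.read_camera(name): name is "scene" or "top" or "wrist"; returns a dict with "img" (420x560x3 uint8, red, green, blue), "range_z" (420x560 float32, mm along the optical axis (not along the pixel's ray), 0 where there is no reading), "vertical_fov" (degrees; the focal length in pixels is half the picture's height over the tangent of half this angle, whatever the lens; pixels are square), "cx", "cy" (the principal point, pixels), "k1" (the pictures are not rectified: a ray, as slopes to the right and down, at radius r is drawn at 1 + k1 r^2 times it, then the intrinsics apply), "R" (3x3) and "t" (3): a world point X has camera coordinates R X + t. Camera axes: x right, y down, z forward; pixel columns grow to the right and rows downward; lengths in mm; the calibration is good to about 2 mm. A picture is of the moment at which its call begins.
A pose or a line that the arm cannot do raises env.MotionError and nothing moves.
- env.close_job(): hands the job in; it is judged then, once.
Trained networks look in the newest picture that a camera, given by its name, has taken for a name from the list of things; names that differ only in an ending like _2 or _b are one class to them, and where a whole thing is asked for, a point or a joint stands for the part that bears it (a point fixed in the world has none). Each returns a list of dicts, best first, with "p" (0 to 1); they miss things now and then, are a little off and sometimes report something else, mostly with a low value. They report only what shows in the picture. A call takes as long as a camera call.
- env.find_in(camera, label): "rect" ([left, top, right, bottom] in pixels, round what is visible of it).
Readings, each from a call of its own:
- env.current_time_s(): time.
- env.current_q(): joint angles.
- env.current_qd(): joint speeds.
- env.current_joint_efforts(): joint torques, N m.
- env.current_position(): TCP position.
- env.current_tool_rot(): TCP orientation.
- env.current_contact_force(): force on the tool from outside, world axes, zero at the start.
- env.current_ft_torque(): the same for the moment, N m.
- env.current_finger_gap(): finger opening in mm.
- env.current_grip_force(): force on a finger pad.
Only numpy, scipy, OpenCV 4.12 (cv2) and the standard library are available. Lean on these libraries where they do the work, as an engineer would, in place of code of your own. Each camera call takes 0.05 s, during which the arm holds its last target. There are 200 camera calls.

## Working session

There is one attempt and no reset: what is moved stays moved. The work goes in short steps, each a Python script; the robot and the scene stay as the last script left them, time stands still between calls to the robot, and variables do not carry over. Pictures are saved under pics/ and viewed, at most 10 in all, crops included, and the job is handed in when it is done.

```bash
mkdir -p pics; cat > h.py <<'E'
import numpy as np, cv2
from cell import env
def cloud(c):
    H,W=c["img"].shape[:2]; f=H/2/np.tan(np.radians(c["vertical_fov"])/2)
    K=np.array([[f,0,c["cx"]],[0,f,c["cy"]],[0,0,1]],float)
    u,v=np.meshgrid(np.arange(W),np.arange(H))
    p=np.stack([u,v],-1).reshape(-1,1,2).astype(np.float32)
    n=cv2.undistortPoints(p,K,np.array([c["k1"],0,0,0.])).reshape(H,W,2)
    z=c["range_z"]; X=np.dstack([n[...,0]*z,n[...,1]*z,z])
    P=(X-np.array(c["t"]))@np.array(c["R"])
    P[z<=0]=np.nan
    return P
def save(c,name,s=1): cv2.imwrite("pics/"+name,cv2.resize(c["img"][:,:,::-1],None,fx=s,fy=s))
E
python3 - <<'E'
from h import *
for n in ("top","scene"):
    c=env.read_camera(n); save(c,n+"0.png",1.4)
    np.savez(n+"0.npz",**c); print(n,c["vertical_fov"],c["k1"],c["R"],c["t"])
    P=cloud(c)
    for l in "jig jewel_round jewel_rect frame stand glue loose_spool brush".split():
        for d in env.find_in(n,l)[:2]:
            r=np.round(d["rect"]).astype(int); q=P[r[1]:r[3],r[0]:r[2]].reshape(-1,3)
            print(l,round(d["p"],2),r,np.round(P[(r[1]+r[3])//2,(r[0]+r[2])//2]))
E
```

```text
top 43.926853134838545 -0.06844294033601567 [[ 0.01660606 -0.99960001  0.02289236]
 [-0.99267037 -0.01922343 -0.11931473]
 [ 0.11970707 -0.02074322 -0.99259253]] [ -70.27331557  596.57499401 1174.2299313 ]
jig 0.84 [171 187 212 267] [561. 138.  22.]
jig 0.43 [252 188 294 309] [516. -55.  19.]
jewel_round 0.69 [102 224 118 240] [545. 326.  27.]
jewel_rect 0.73 [ 95 275 113 294] [425. 334.  26.]
frame 0.94 [350 245 402 325] [ 434. -291.   49.]
frame 0.69 [ 95 276 112 294] [422. 338.  22.]
glue 0.73 [188 119 214 150] [764. 113.  99.]
loose_spool 0.81 [328 143 354 163] [ 737. -208.   59.]
brush 0.95 [426 213 444 291] [ 513. -439.   18.]
scene 42.1798906874312 -0.15385728483703026 [[ 0.36690315  0.93021437 -0.00912672]
 [ 0.7367748  -0.29656674 -0.6076274 ]
 [-0.56793043  0.21621607 -0.79416978]] [-189.10115845 -409.04474596 1928.21406882]
jig 0.83 [313 172 361 225] [577. 135.  29.]
jewel_round 0.47 [386 171 394 180] [551. 327.  23.]
frame 0.95 [160 186 212 235] [ 445. -292.   20.]
stand 0.7 [252 157 293 250] [567. -65.  88.]
glue 0.84 [352 230 374 268] [799. 104.  84.]
loose_spool 0.74 [233 265 253 294] [ 754. -216.   62.]
brush 0.82 [134 220 157 274] [ 531. -436.   22.]
brush 0.31 [309 171 360 226] [564. 132.  15.]
```

View pics/top0.png

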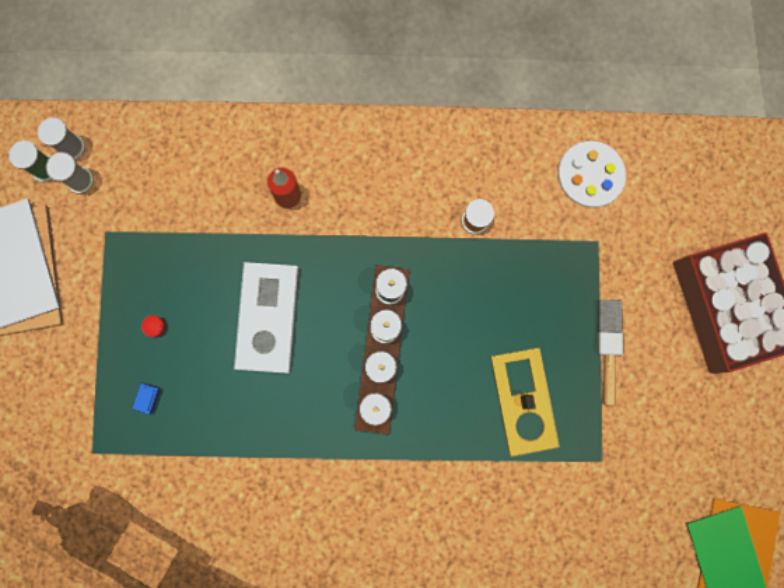

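```bash
python3 - <<'E'
from h import *
# Wrist views: hover above jewels, board, frame at height
q=env.current_q(); print(q, env.current_tool_rot())
views={"j":(440,300,330),"b":(500,130,330),"f":(400,-290,330)}
for k,p in views.items():
    for yaw in (0,np.pi/2,-np.pi/2,np.pi):
        print(k,yaw,env.inverse_kinematics(p,[np.pi,0,yaw]))
c=env.read_camera("wrist"); R=np.array(c["R"]); T=env.current_position()
print(c["vertical_fov"],c["k1"],"cam pos",-R.T@c["t"],T,"\n",R)
save(c,"w0.png",1)
E
```

```text
[ 1.06392453e+00  8.71811465e-02  1.37067431e+00  2.00627634e-05
  1.68357581e+00 -1.03093447e-01] [ 3.14143007e+00 -3.22051099e-06  2.73781657e+00]
j 0 [ 4.91934892e-01  5.45730461e-02  1.17993293e+00 -4.44089210e-16
  1.90708668e+00  2.06273122e+00]
j 1.5707963267948966 [ 4.91934892e-01  5.45730461e-02  1.17993293e+00 -4.44089210e-16
  1.90708668e+00  4.91934892e-01]
j -1.5707963267948966 None
j 3.141592653589793 [ 0.49193489  0.05457305  1.17993293  0.          1.90708668 -1.07886143]
b 0 [ 1.44590191e-01  1.87070323e-02  1.21696685e+00 -4.44089210e-16
  1.90591877e+00  1.71538652e+00]
b 1.5707963267948966 [ 1.44590191e-01  1.87070323e-02  1.21696685e+00 -4.44089210e-16
  1.90591877e+00  1.44590191e-01]
b -1.5707963267948966 None
b 3.141592653589793 [ 0.14459019  0.01870703  1.21696685  0.          1.90591877 -1.42620614]
f 0 [-7.42120142e-01 -3.18147598e-02  1.26719434e+00 -4.44089210e-16
  1.90621307e+00  8.28676185e-01]
f 1.5707963267948966 [-0.74212014 -0.03181476  1.26719434  0.          1.90621307 -0.74212014]
f -1.5707963267948966 [-7.42120142e-01 -3.18147598e-02  1.26719434e+00 -4.44089210e-16
  1.90621307e+00  2.39947251e+00]
f 3.141592653589793 [-0.74212014 -0.03181476  1.26719434  0.          1.90621307 -2.31291647]
58.06938464630648 -0.037498677210954776 cam pos [152.44477312 532.86278794 375.11119067] [216.14172266 505.76892418 215.36173767] 
 [[ 3.93003491e-01  9.19536855e-01  4.78526736e-04]
 [ 8.83196700e-01 -3.77616719e-01  2.78153200e-01]
 [ 2.55952818e-01 -1.08892545e-01 -9.60536604e-01]]
```

The top view shows the board (white, about 267,318), the red jewel at (152,326) and the blue one at (146,398). The spool stand is at (382,350). The frame is at (526,402), slightly rotated, with its round window nearer the robot. Next I'll move the wrist camera closer.

```bash
python3 - <<'E'
from h import *
print(env.tcp_to_tips)
env.move_pose([440,240,260],[np.pi,0,np.pi])
c=env.read_camera("wrist"); np.savez("wA.npz",**c); save(c,"wA.png",1.4)
R=np.array(c["R"]);print(-R.T@c["t"],env.current_position(),env.current_time_s())
P=cloud(c)
for l in "jig jewel_round jewel_rect nest_round nest_rect".split():
    for d in env.find_in("wrist",l)[:2]:
        r=np.round(d["rect"]).astype(int); print(l,round(d["p"],2),r,np.round(P[(r[1]+r[3])//2,(r[0]+r[2])//2],1))
E
```

```text
14.0
[370.37957138 239.74715352 419.64012392] [439.55454703 240.79605991 259.79684783] 2.3167
jig 0.6 [183 398 188 401] [758.  109.9   6. ]
jig 0.58 [153 200 241 344] [560.2 143.4  25. ]
jewel_round 0.6 [349 128 394 179] [424.1 333.4  25.7]
jewel_round 0.41 [153 191 240 343] [554.8 142.3  23.3]
jewel_rect 0.64 [350 128 395 178] [424.1 334.6  25. ]
jewel_rect 0.37 [344 242 378 272] [541.  329.7  26.4]
nest_round 0.72 [150 192 238 348] [557.5 140.2  25.4]
nest_rect 0.97 [151 192 239 344] [555.  141.6  25.4]
```

View pics/wA.png

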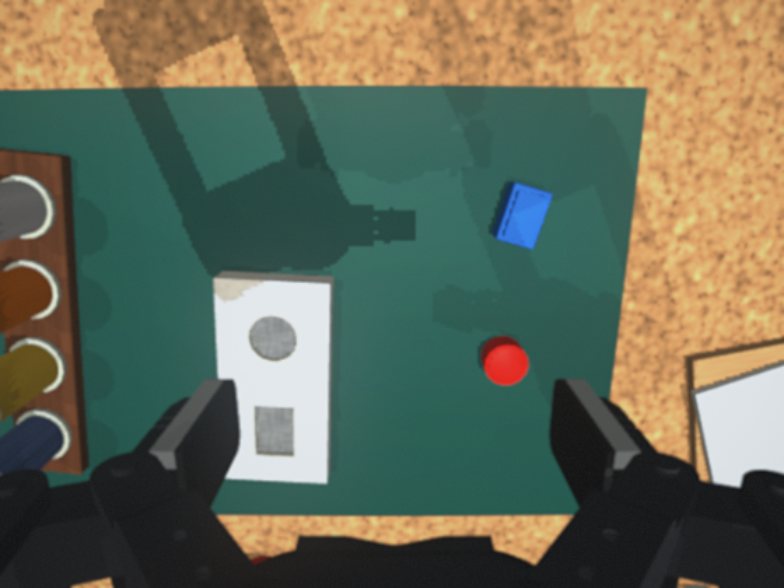

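The wrist view (1.4x scale) shows the blue jewel at (523,215), the red one at (506,361) and the board at (273,378). The round pocket is at (272,338) and the rectangular one at (274,430). A finger hides part of the board's left edge.

```bash
cat >> h.py <<'E'
def onplane(c,uv,z):
    """pixels (N,2) -> world points on the plane at height z"""
    H,W=c["img"].shape[:2]; f=H/2/np.tan(np.radians(float(c["vertical_fov"]))/2)
    K=np.array([[f,0,c["cx"]],[0,f,c["cy"]],[0,0,1]],float)
    n=cv2.undistortPoints(np.asarray(uv,np.float64).reshape(-1,1,2),K,np.array([float(c["k1"]),0,0,0])).reshape(-1,2)
    R=np.array(c["R"]); C=-R.T@c["t"]; d=np.c_[n,np.ones(len(n))]@R
    return (C+d*((z-C[2])/d[:,2])[:,None])[:,:2]
def contours(m,amin=100):
    """largest first; supersampled x4 for smooth outlines"""
    m=cv2.resize(m.astype(np.uint8)*255,None,fx=4,fy=4,interpolation=cv2.INTER_LINEAR)
    cs,_=cv2.findContours((m>127).astype(np.uint8),cv2.RETR_LIST,cv2.CHAIN_APPROX_NONE)
    cs=[(k.reshape(-1,2)+.5)/4-.5 for k in cs if cv2.contourArea(k)>16*amin]
    return sorted(cs,key=lambda k:-cv2.contourArea(k.astype(np.float32)))
def rect(p):
    (x,y),(w,h),a=cv2.minAreaRect(p.astype(np.float32))
    if w<h: w,h,a=h,w,a+90
    a=(a+90)%180-90
    return np.round([x,y,w,h,a],2)
def circ(p):
    (x,y),(w,h),a=cv2.fitEllipse(p.astype(np.float32)); return np.round([x,y,w,h],2)
def masks(c):
    i=c["img"].astype(int); r,g,b=i[...,0],i[...,1],i[...,2]
    return dict(red=(r>120)&(g<70)&(b<70),blue=(b>120)&(r<110)&(b>g+40),white=(i.min(-1)>150)&(i.max(-1)-i.min(-1)<60),
      grey=(i.max(-1)-i.min(-1)<20)&(i.max(-1)>75)&(i.max(-1)<185))
E
python3 - <<'E'
from h import *
c=dict(np.load("wA.npz")); P=cloud(c); M=masks(c)
m=M["blue"]; print("blue heights",np.nanpercentile(P[m][:,2],[5,50,95]))
k=contours(m)[0]
print("blue whole@24",rect(onplane(c,k,24)),"@0",rect(onplane(c,k,0)))
k=contours(m&(P[...,2]>19))[0]; print("blue top",rect(onplane(c,k,24)))
m=M["red"]; k=contours(m)[0]; print("red",circ(onplane(c,k,21)),circ(onplane(c,k,24)))
m=M["white"].copy(); m[:,:140]=0; m[:,245:]=0;m[:190]=0;m[350:]=0
for k in contours(m): print("white",len(k),rect(onplane(c,k,24)))
m=M["grey"].copy(); m[:215]=0;m[335:]=0;m[:,165:][:,60:]=0;m[:,:170]=0
for k in contours(m): print("grey",len(k),k.mean(0),rect(onplane(c,k,24)),circ(onplane(c,k,24)))
i=c["img"]
x=np.vstack([np.hstack([cv2.resize(i[115:190,330:430],(400,300),interpolation=0),cv2.resize(i[225:300,320:420],(400,300),interpolation=0)]),np.hstack([cv2.resize(i[195:270,140:240],(400,300),interpolation=0),cv2.resize(i[270:345,140:240],(400,300),interpolation=0)])])
cv2.imwrite("pics/crA.png",x[:,:,::-1])
E
```

```text
blue heights [20.60467982 24.36559183 26.12286997]
blue whole@24 [425.53 336.97  45.51  31.75 -15.86] @0 [428.87 342.87  48.27  33.68 -15.86]
blue top [425.21 336.94  44.79  31.28 -16.22]
red [546.67 331.25  35.37  36.45] [545.34 330.56  35.1   36.18]
white 1821 [565.77 140.5  182.7   92.3   -2.94]
white 669 [607.72 137.94  46.07  32.13  -2.96]
white 697 [523.78 140.78  37.61  34.58  -6.47]
grey 493 [195.61992901 307.50684584] [607.53 138.18  47.75  33.23  -3.22] [607.43 138.38  37.59  55.1 ]
grey 412 [194.41747573 241.51941748] [523.54 142.64  38.21  37.99 -89.94] [523.56 142.56  37.79  37.98]
```

View pics/crA.png

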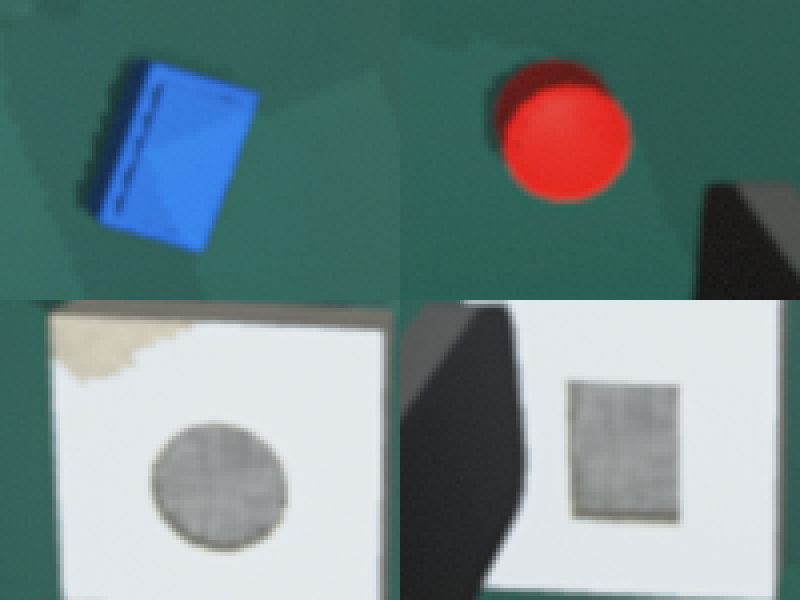

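The crops show clean outlines: blue and red jewels, a round pocket and a rectangular pocket. Now closer views from matching tool poses, so any camera bias cancels out.

```bash
python3 - <<'E'
from h import *
Y=lambda d:[np.pi,0,np.radians(d)]
def go(x,y,z,d,n):
    env.move_pose([x,y,z],Y(d)); env.pause(.2); c=env.read_camera("wrist"); np.savez(n+".npz",**c); print(n,env.current_position().round(2),env.current_tool_rot(),env.current_time_s()); return c
imgs=[]
c=go(566,140.4,170,177.07,"wB"); M=masks(c); imgs.append(c["img"])
for k in contours(M["grey"],800)[:6]: print("grey",len(k),k.mean(0).round(),rect(onplane(c,k,24)),circ(onplane(c,k,24)))
for k in contours(M["white"],800)[:4]: print("white",len(k),k.mean(0).round(),rect(onplane(c,k,24)))
c=go(545.5,330.5,150,177.07,"wR"); imgs.append(c["img"]); k=contours(masks(c)["red"])[0]; print("red",circ(onplane(c,k,21)),circ(onplane(c,k,24)))
c=go(425.5,337,150,164,"wBl"); imgs.append(c["img"]); k=contours(masks(c)["blue"])[0]; print("blue",rect(onplane(c,k,21)),rect(onplane(c,k,24)))
imgs=[cv2.resize(i,(400,300)) for i in imgs]; imgs.append(imgs[0]*0)
cv2.imwrite("pics/close.png",np.vstack([np.hstack(imgs[:2]),np.hstack(imgs[2:])])[:,:,::-1])
E
```

```text
wB [565.89 141.7  171.75] [3.14080410e+00 2.77519294e-03 3.09248270e+00] 3.5833
grey 722 [280. 231.] [607.27 138.15  47.41  34.72  -2.85] [607.25 138.41  38.22  56.38]
grey 603 [281. 133.] [523.48 142.73  38.6   38.4   -2.82] [523.51 142.82  38.13  38.44]
grey 1146 [29. 19.] [428.5  -41.89  46.56  28.7   85.63] [426.14 -39.89  29.67  44.36]
grey 675 [132. 301.] [666.73  -2.54  79.84  20.63 -32.86] [673.51  -5.21  17.15  89.18]
grey 673 [432. 302.] [680.94 275.42  80.08  20.24  27.28] [688.01 277.56  16.91  89.43]
white 2585 [281. 174.] [565.62 140.61 181.79  91.47  -3.02]
white 655 [281. 133.] [523.48 143.13  37.97  37.41  87.18]
white 1180 [279. 233.] [607.73 138.65  46.78  32.78  -2.03]
white 525 [  8. 295.] [ 659.42 -115.21   58.99   21.62  -15.62]
wR [546.27 328.95 150.52] [3.14150622e+00 7.38320958e-04 3.08804807e+00] 4.625
red [546.94 331.3   35.3   35.92] [546.21 331.3   34.93  35.55]
wBl [426.63 336.74 149.85] [-3.14148961e+00  1.17857641e-04  2.86112289e+00] 5.425
blue [425.56 337.68  44.79  31.27 -16.08] [424.88 337.86  44.32  30.95 -16.08]
```

View pics/close.png

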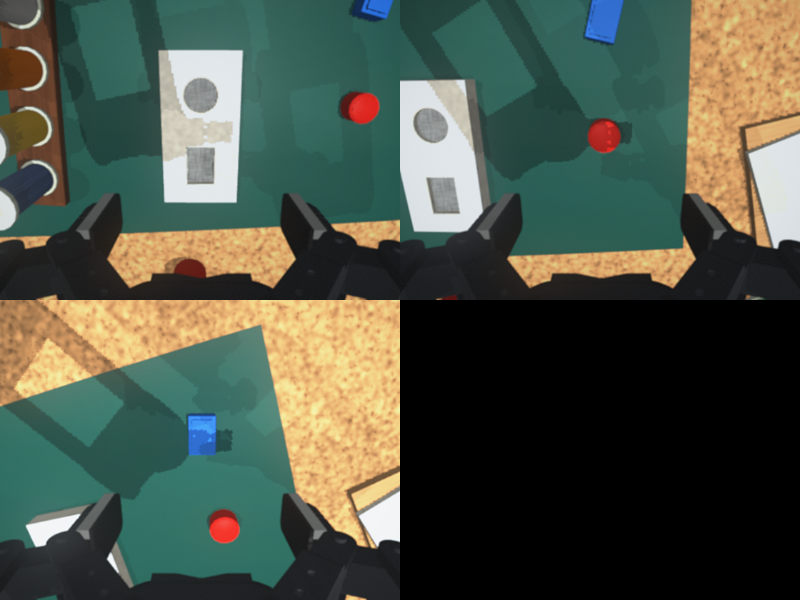

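The close views confirm the estimates: rectangular nest (607.4,138.3), round nest (523.5,142.7), red jewel (546.4,331.3), and blue jewel (425.5,337.7) at -16.1°. I'll place the blue jewel first.

```bash
cat >> h.py <<'E'
Y=lambda d:[np.pi,0,np.radians(d)]
def st(s): print(s,env.current_position().round(2),"gap",round(env.current_finger_gap(),1),"F",np.round(env.current_contact_force(),1),"t",round(env.current_time_s(),1))
def pick(x,y,d,z=23.5):
    env.line_to([x,y,z+50],Y(d)); env.line_to([x,y,z],Y(d),rate=100); env.pause(.3); st("down")
    env.set_gripper(10,40); st("gripped")
    env.line_to([x,y,z+70],Y(d)); st("lifted")
def place(x,y,d,z=23.5):
    env.move_pose([x,y,z+45],Y(d)); env.line_to([x,y,z+22],Y(d),rate=60); env.pause(.5); st("above nest")
    for dx,dy in [(0,0),(.8,0),(-.8,0),(0,.8),(0,-.8),(.8,.8),(-.8,-.8),(.8,-.8),(-.8,.8)]:
        env.line_to([x+dx,y+dy,z+27 if (dx or dy) else z+22],Y(d),rate=60)
        hit=env.line_to([x+dx,y+dy,z+16],Y(d),rate=20,force_limit=6); st("try %s %s"%(dx,dy)); 
        if env.current_position()[2]<z+16+3.5: return True
    return False
E
python3 - <<'E'
from h import *
env.set_gripper(60)
pick(425.5,337.7,163.92)
print(place(607.4,138.3,177.07))
E
```

```text
down [425.93 337.96  24.23] gap 59.9 F [-0.5  0.9 -0.1] t 7.4
gripped [425.49 337.67  23.46] gap 9.9 F [ 0.2 -1.4  0. ] t 7.9
lifted [425.12 337.46  92.88] gap 10.0 F [-0.   0.2 -1.1] t 8.6
above nest [607.48 138.24  45.63] gap 10.3 F [0.4 0.1 0.4] t 10.6
try 0 0 [607.2  138.25  39.15] gap 10.0 F [-0.9 -0.6  0.8] t 11.3
True
```

The gripper closed to 10 mm, so it missed the jewel. I'll look for the reason.

```bash
python3 - <<'E'
from h import *
env.line_to([607.4,138.3,100],Y(177.07))
t=env.read_camera("top"); np.savez("t1.npz",**t)
env.set_gripper(60); env.move_pose([425.5,337.7,150],Y(163.92)); env.pause(.4)
c=env.read_camera("wrist"); np.savez("w2.npz",**c); k=contours(masks(c)["blue"])[0]; print("blue",rect(onplane(c,k,21)),rect(onplane(c,k,24)))
print(np.nanmedian(cloud(c)[masks(c)["blue"]][:,2]))
a=cv2.resize(c["img"],(560,420)); b=cv2.resize(t["img"][200:320,70:230],(560,420))[:,:240]
cv2.imwrite("pics/miss.png",np.hstack([a,b])[:,:,::-1]); st("")
E
```

```text
blue [425.68 337.59  45.65  31.66 -16.15] [424.99 337.78  45.18  31.33 -16.15]
24.440802034148316
 [425.81 337.38 149.83] gap 60.3 F [-1.4  0.8  0.1] t 14.0
```

View pics/miss.png

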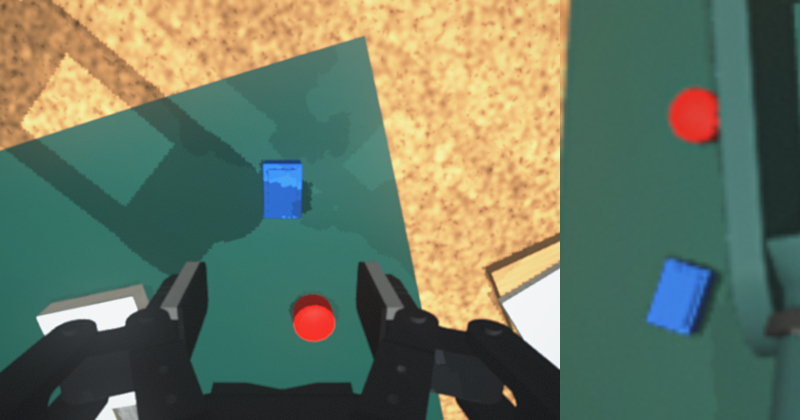

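The blue jewel sits untouched at (282,190) in the left picture. I'll measure the actual fingertip position from the depth data.

```bash
python3 - <<'E'
from h import *
for n,tcp,psi in (("w2",(425.81,337.38,149.83),163.92),("wA",(439.55,240.8,259.8),180)):
    c=dict(np.load(n+".npz")); P=cloud(c); 
    a=np.radians(psi); D=P-np.array(tcp); lx=D[...,0]*np.cos(a)+D[...,1]*np.sin(a); ly=D[...,0]*np.sin(a)-D[...,1]*np.cos(a); lz=-D[...,2]
    m=(P[...,2]>tcp[2]-60)&(np.abs(ly)<60)
    print(n,"tip depth below tcp",np.percentile(lz[m],[90,97,99,99.8]).round(1))
    t=m&(lz>np.percentile(lz[m],99)-8)
    for s in (t&(ly<0),t&(ly>0)): print(s.sum(),"lx",np.percentile(lx[s],[2,50,98]).round(1),"ly",np.percentile(ly[s],[2,50,98]).round(1))
    v,u=np.nonzero(m); print(v.min())
    for v in range(255,300,6): print(v,[(uu,*np.round([lx[v,uu],ly[v,uu],lz[v,uu]],0)) for uu in range(160,210,8) if m[v,uu]])
E
```

```text
w2 tip depth below tcp [-53.1 -35.4 -28.7 -24.1]
748 lx [-11.6   5.2   9.7] ly [-42.9 -30.6 -30.2]
760 lx [-11.7   5.    9.7] ly [29.5 29.9 42.2]
262
255 []
261 []
267 [(184, np.float64(9.0), np.float64(-37.0), np.float64(-31.0)), (192, np.float64(9.0), np.float64(-33.0), np.float64(-31.0)), (200, np.float64(9.0), np.float64(-30.0), np.float64(-32.0))]
273 [(184, np.float64(10.0), np.float64(-35.0), np.float64(-37.0)), (192, np.float64(9.0), np.float64(-33.0), np.float64(-36.0)), (200, np.float64(7.0), np.float64(-31.0), np.float64(-32.0))]
279 [(168, np.float64(6.0), np.float64(-42.0), np.float64(-35.0)), (176, np.float64(6.0), np.float64(-39.0), np.float64(-33.0)), (184, np.float64(9.0), np.float64(-34.0), np.float64(-41.0)), (192, np.float64(10.0), np.float64(-31.0), np.float64(-42.0)), (200, np.float64(6.0), np.float64(-30.0), np.float64(-34.0))]
285 [(168, np.float64(5.0), np.float64(-41.0), np.float64(-38.0)), (176, np.float64(10.0), np.float64(-35.0), np.float64(-47.0)), (184, np.float64(9.0), np.float64(-33.0), np.float64(-45.0)), (192, np.float64(9.0), np.float64(-30.0), np.
[... 953 characters left out ...]
4   9.7] ly [41.3 41.8 54. ]
271
255 []
261 []
267 []
273 [(160, np.float64(9.0), np.float64(-44.0), np.float64(-37.0)), (168, np.float64(7.0), np.float64(-43.0), np.float64(-32.0))]
279 [(160, np.float64(9.0), np.float64(-43.0), np.float64(-41.0)), (168, np.float64(4.0), np.float64(-44.0), np.float64(-31.0))]
285 [(160, np.float64(7.0), np.float64(-43.0), np.float64(-41.0)), (168, np.float64(2.0), np.float64(-43.0), np.float64(-32.0))]
291 [(160, np.float64(5.0), np.float64(-44.0), np.float64(-41.0)), (168, np.float64(-0.0), np.float64(-44.0), np.float64(-32.0))]
297 [(160, np.float64(3.0), np.float64(-43.0), np.float64(-42.0)), (168, np.float64(-2.0), np.float64(-43.0), np.float64(-34.0))]
```

The depth data puts the fingertips about 29 mm above where the stated TCP geometry says, though they are laterally fine. A guarded touch on bare bench will calibrate this exactly.

```bash
python3 - <<'E'
from h import *
env.set_gripper(33); env.move_pose([480,270,30],Y(170)); env.line_to([480,270,0],rate=100); env.pause(.2); st("pre")
print(env.line_to([480,270,-50],rate=30,force_limit=4)); st("touch")
env.line_to([480,270,40]); st("up")
E
```

```text
pre [480.69 270.49   1.13] gap 32.8 F [-0.1  0.6 -0.4] t 15.7
True
touch [479.98 269.99 -16.66] gap 33.0 F [0.  0.4 5.1] t 16.4
up [479.66 269.85  39.41] gap 33.0 F [-0.1 -0.6 -0.5] t 17.0
```

The tips sit 16.7 mm above the TCP at a 33 mm gap, so I'll grip with the TCP at z=-7.

```bash
python3 - <<'E'
from h import *
env.set_gripper(60)
pick(425.6,337.65,163.9,-7)
assert env.current_finger_gap()>25
print(place(607.4,138.3,177.07,-7))
E
```

```text
down [426.04 337.97  -6.27] gap 60.1 F [-0.1  0.7  1.3] t 19.0
gripped [425.92 337.89  -6.58] gap 28.8 F [1.1 0.4 1.7] t 19.4
lifted [425.07 337.31  62.2 ] gap 28.8 F [-0.1  0.2 -0.4] t 20.0
above nest [607.51 138.25  15.15] gap 29.0 F [ 0.4  0.7 -0.2] t 22.1
try 0 0 [607.66 138.33   9.41] gap 28.5 F [ 0.3 -0.4  3.5] t 22.7
True
```

```bash
python3 - <<'E'
from h import *
env.set_gripper(50); env.line_to([607.4,138.3,60],Y(177.07)); env.set_gripper(60)
env.move_pose([546.4,331.3,70],Y(177.07))
pick(546.4,331.3,177.07,-7)
assert env.current_finger_gap()>30
print(place(523.5,142.75,177.07,-7))
E
```

```text
down [546.84 331.57  -6.17] gap 59.7 F [-0.7  0.  -0.3] t 25.9
gripped [546.8  331.49  -6.38] gap 33.8 F [-0.4 -0.1  2.1] t 26.2
lifted [545.88 331.01  62.15] gap 33.7 F [-0.5 -0.3 -0.7] t 26.9
above nest [523.59 142.71  15.16] gap 34.0 F [ 0.8 -0.9 -0.7] t 28.7
try 0 0 [523.68 142.79   9.57] gap 33.8 F [-0.8 -0.4  3.9] t 29.3
True
```

```bash
python3 - <<'E'
from h import *
env.set_gripper(50); env.line_to([523.5,142.75,80],Y(177.07)); env.line_to([566,140.4,170],Y(177.07),rate=200); env.pause(.2)
c=env.read_camera("wrist"); np.savez("wC.npz",**c); P=cloud(c); M=masks(c)
k=contours(M["red"],300)[0]; print("red",circ(onplane(c,k,37)),np.nanmedian(P[M["red"]&(P[...,0]<600)][:,2])); 
k=contours(M["blue"],300)[0]; print("blue",rect(onplane(c,k,37)),np.nanmedian(P[M["blue"]][:,2]))
env.line_to([500,60,220],Y(177.07),rate=300)
env.move_pose([440,-290,200],Y(190)); env.pause(.3)
d=env.read_camera("wrist"); np.savez("wF.npz",**d); st("F")
cv2.imwrite("pics/CF.png",np.hstack([cv2.resize(x,(400,300)) for x in (c["img"],d["img"])])[:,:,::-1])
E
```

```text
red [523.75 142.13  33.44  34.18] 40.54245437969683
blue [607.41 137.94  43.57  30.54  -2.92] 40.49911878933126
F [ 440.32 -289.49  200.16] gap 49.9 F [-0.6  0.5 -0.2] t 33.3
```

View pics/CF.png

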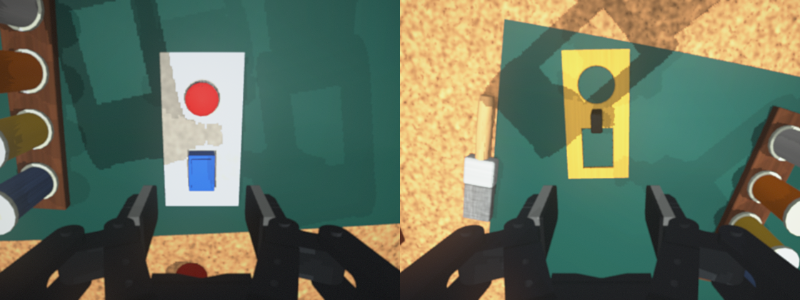

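Both jewels are seated, with tops at about 40.5 mm: red at (202,99) and blue at (202,172) in the left half. The right half shows the whole frame around (595,113) with its grip at (596,121).

```bash
cat >> h.py <<'E'
def yellow(c):
    h=cv2.cvtColor(c["img"],cv2.COLOR_RGB2HSV); return (h[...,0]>=19)&(h[...,0]<=32)&(h[...,1]>130)&(h[...,2]>70)
E
python3 - <<'E'
from h import *
c=dict(np.load("wF.npz")); P=cloud(c); m=yellow(c); m[:60]=0; m[260:]=0; m[:,:215]=0; m[:,330:]=0
for k in contours(m,300): print(len(k),k.mean(0).round(),rect(onplane(c,k,6)),circ(onplane(c,k,6)))
g=(P[...,2]>42)&(P[...,2]<55)&(P[...,0]>380)&(P[...,0]<500)&(abs(P[...,1]+290)<40)
for k in contours(g,20): print("grip",rect(onplane(c,k,47)),k.mean(0))
q=P[g]; print(np.median(q,0))
E
```

```text
2160 [275. 157.] [ 431.7  -297.62  171.24   85.16   10.93] [ 431.3  -297.61   95.63  212.16]
984 [276. 197.] [ 460.17 -291.91   81.17   43.2    11.37] [ 468.34 -290.29   45.03   84.74]
662 [275. 118.] [ 390.03 -305.63   47.85   47.54  -79.95] [ 390.17 -305.54   47.64   47.8 ]
grip [ 431.23 -297.61   24.76   14.42   11.89] [274.81609195 171.58333333]
[ 431.16648354 -297.66763158   47.88749402]
```

The frame is at (431.4,-297.6) with yaw 10.95°. I'll grip it, check that it is level, and carry it over.

```bash
python3 - <<'E'
from h import *
x,y,d,z=431.4,-297.6,190.95,-2.5
env.line_to([x,y,60],Y(d),rate=200); env.line_to([x,y,z],Y(d),rate=80); env.pause(.4); st("down")
env.set_gripper(5,90); st("grip")
assert env.current_finger_gap()>8
p=env.current_position(); np.save("pf.npy",p)
env.line_to([x,y,z+60],Y(d),rate=100); env.pause(.3); st("lift"); print(env.current_ft_torque())
env.line_to([x,y,z+180],Y(d),rate=200); env.pause(.2)
env.line_to([565.45,140.5,z+180],Y(177.0),rate=220); env.pause(.4); st("over")
print(env.current_tool_rot())
c=env.read_camera("wrist"); np.savez("wO.npz",**c); save(c,"over.png",1)
E
```

```text
down [ 431.52 -297.71   -2.24] gap 49.8 F [0.3 0.  0.1] t 35.5
grip [ 431.57 -297.7    -2.29] gap 12.7 F [-0.3  0.4  1.2] t 35.9
lift [ 431.07 -297.32   56.79] gap 13.1 F [-0.7 -0.  -1.7] t 37.0
[-0.00166136 -0.03385423  0.00509073]
over [565.44 140.34 177.52] gap 12.8 F [-0.1  0.2 -1.6] t 40.5
[-3.14157923e+00  2.55221135e-05  3.08896570e+00]
```

View pics/over.png

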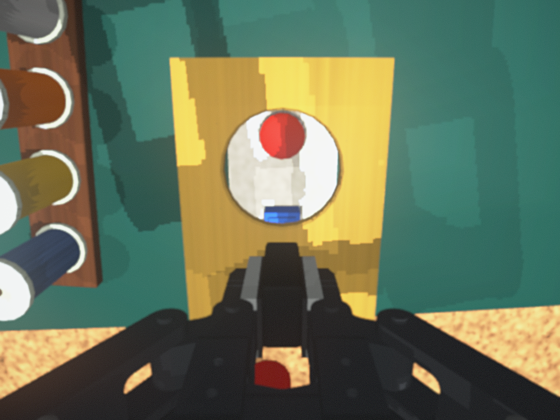

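The frame is held over the board, with the red jewel at (282,135) visible through the round window at (283,165). Next is a plane fit of the plate for level and position.

```bash
cat >> h.py <<'E'
def held(c):
    P=cloud(c); H=c["img"].shape[0]; m=yellow(c); m[300:]=0
    zt=np.nanmedian(P[m][:,2]); s=m&(abs(P[...,2]-zt)<15); q=P[s]
    A=np.c_[q[:,0]-565.45,q[:,1]-140.5,np.ones(len(q))]; co=np.linalg.lstsq(A,q[:,2],rcond=None)[0]
    zc=co[2]; print("top z at centre %.1f tilt deg (x,y) %s n=%d"%(zc,np.degrees(co[:2]).round(2),len(q)))
    zw=zc-42*co[0]
    i=c["img"].astype(int); hole=(~yellow(c)).astype(np.uint8)
    for k in contours(~m,1500):
        w=circ(onplane(c,k,zw))
        if 40<w[2]<56 and 40<w[3]<56: print("round window",w)
    ks=contours(m,1500)[0]; w=onplane(c,ks,zw-0); u=ks
    # side edges -> yaw, y centre ; top edge -> x end
    ex=w[:,0].min(); L=[]
    ymid=np.median(w[:,1])
    for sgn in (-1,1):
        e=w[(sgn*(w[:,1]-140.5)>36)&(w[:,0]>ex+12)&(w[:,0]<ex+90)]
        pf=np.polyfit(e[:,0],e[:,1],1); pf=np.polyfit(*(lambda r:(e[r,0],e[r,1]))(abs(np.polyval(pf,e[:,0])-e[:,1])<2),1); L.append(pf)
    L=np.array(L); print("edges yaw",np.degrees(L[:,0]).round(2),"width",np.diff(np.polyval(L.T,523.5)).round(1),"mid y at x=523.5:",np.polyval(L.T,523.5).mean().round(2),"end x",ex.round(2))
E
python3 - <<'E'
from h import *
held(dict(np.load("wO.npz")))
E
```

```text
top z at centre 186.9 tilt deg (x,y) [-0.03  0.02] n=34148
round window [523.11 142.09  47.16  47.38]
edges yaw [-2.73 -3.22] width [83.9] mid y at x=523.5: 141.97 end x 478.84
```

The frame is level and centred within about 0.6 mm, so I'll descend to the hover height.

```bash
python3 - <<'E'
from h import *
X,Yy=565.85,140.8
env.line_to([X,Yy,90],Y(177.0),rate=120); env.line_to([X,Yy,47.7],Y(177.0),rate=35); env.pause(.8); st("hover")
c=env.read_camera("wrist"); np.savez("wH.npz",**c); held(c)
M=masks(c)
k=contours(M["red"],300)[0]; print("red",circ(onplane(c,k,38)),np.nanmedian(cloud(c)[M["red"]&(cloud(c)[...,0]<600)][:,2]))
s=env.read_camera("scene"); r=s["img"][140:260,230:390]
cv2.imwrite("pics/hover.png",np.hstack([c["img"][:, 80:480],cv2.resize(r,(400,300)).copy() if 0 else cv2.copyMakeBorder(cv2.resize(r,(400,300)),0,120,0,0,0)])[:,:,::-1])
E
```

```text
hover [565.84 140.8   47.69] gap 12.9 F [-0.4 -0.  -3.3] t 43.6
top z at centre 57.0 tilt deg (x,y) [-0.03  0.03] n=34130
round window [523.39 142.52  46.86  47.26]
edges yaw [-2.91 -3.28] width [84.] mid y at x=523.5: 142.4 end x 479.21
red [522.87 142.23  31.42  34.44] 40.747126499186194
```

View pics/hover.png

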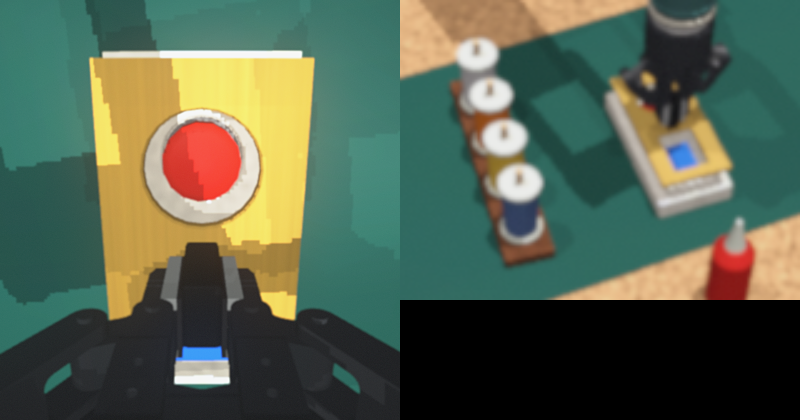

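The frame hovers level, about 10 mm above the jewels. The red jewel is centred in its window at (202,162), and blue shows inside its own. Handing in.

```bash
python3 -c "
from cell import env
print(env.close_job())"
```

```text
the job is handed in; nothing more can be done
None
```

Both jewels are seated in their own pockets and released, and the job was handed in with the frame held level about 10 mm above them, round window centred to about 0.5 mm and the blue jewel visible in its own; the hand-in returned no verdict.

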